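# Shim the well plate tight in its clamping nest and hold it

### The job

The well plate in the clamping nest is too far from the spring-loaded jaw: stand spacer blocks upright, square and centred in the gap between plate and jaw until the jaw will bite on them clearly before it runs out of travel. Then push the jaw's paddle from behind so that jaw, spacers and plate are firmly tight against the end stop, and finish while still holding it pushed, because the spring lets go otherwise. Leave unused spacers standing on the bench, keep the plate flat, and leave the small jar and the round dish that stand among the spacers where they are.

Things in the scene. Friction and masses are not known exactly. Their poses are not given: they have to be found in the camera images.
- nest: clamping nest: a flat aluminium base plate fixed on the bench, 150 mm (its x) by 290 mm (its y, from -165 to +125 mm) and 10 mm thick. Origin on the bench surface (underside), on the nest's centre line. Its +y axis runs from the end stop to the jaw; the jaw closes towards -y. The gap for the spacers is on the centre line (x = 0), between the plate's edge and the jaw face; its floor is the base's top, 10 mm above the origin
- jaw (a joint): travel of the spring-returned sliding jaw, m: 0 = fully back (as at the start), 0.040 = end of its travel towards the stop. The spring pushes it back with 2 N at 0, rising to about 5 N at 0.040, so it runs back when let go. If it gets to 0.040 it has bitten on nothing
- jaw_face (a point): centre of the jaw's clamping face, which looks along the nest's -y; 22 mm above the bench, moves with the jaw (nest y = +55 mm when fully back). The jaw block is 40 mm wide (nest x), 30 mm deep (nest y), its top 32 mm above the bench
- paddle (a point): centre of the jaw's upright push paddle, 65 mm above the bench and 26 mm behind (nest +y of) the jaw face; the paddle is 40 mm wide (nest x), 8 mm thick (nest y) and its top is 85 mm above the bench. Push it from behind, towards the nest's -y. Behind the paddle the jaw has nothing higher than 13 mm
- stop_face (a point): centre of the fixed end stop's face towards the jaw, 24 mm above the bench; the steel stop is 100 mm wide and its top 38 mm above the bench. Its distance from the jaw differs from time to time
- plate: loose white flat well plate lying in the nest, 127.8 mm (its x, along nest x) by 85.5 mm (its y) by 14.4 mm high; origin at the centre of its underside, on the base plate (10 mm above the bench). It lies within about 3 mm of the stop; its edge towards the jaw is 42.75 mm from its origin
- spacer0_center (a point): spacer block (one of four alike) of grey plastic, 44 mm wide (its x) by 24 mm thick (its y) by 50 mm tall (its z), 50 to 100 g; this point is its centre. It stands upright loose on the bench, two dark spots on its top. In the nest its thickness goes along the nest's y and its width along the nest's x
- spacer1_center (a point): spacer block (one of four alike) of grey plastic, 44 mm wide (its x) by 24 mm thick (its y) by 50 mm tall (its z), 50 to 100 g; this point is its centre. It stands upright loose on the bench, two dark spots on its top. In the nest its thickness goes along the nest's y and its width along the nest's x
- spacer2_center (a point): spacer block (one of four alike) of grey plastic, 44 mm wide (its x) by 24 mm thick (its y) by 50 mm tall (its z), 50 to 100 g; this point is its centre. It stands upright loose on the bench, two dark spots on its top. In the nest its thickness goes along the nest's y and its width along the nest's x
- spacer3_center (a point): spacer block (one of four alike) of grey plastic, 44 mm wide (its x) by 24 mm thick (its y) by 50 mm tall (its z), 50 to 100 g; this point is its centre. It stands upright loose on the bench, two dark spots on its top. In the nest its thickness goes along the nest's y and its width along the nest's x
- jar: bystander to leave alone: small amber jar with lid, 44 mm across, 65 mm tall; origin at the centre of its underside
- dish: bystander to leave alone: closed flat round dish, 61 mm across, 16 mm high; origin at the centre of its underside
There are look-alikes about, which are no part of the job. What is shaped like the part that bears spacer3_center but purple is not meant.

How it is judged:
On the way, in this order (a step that is already met when the one before it is completed fails the run):
1. a spacer stands upright, square and centred in the gap, let go, with the jaw still back ((((x of spacer0_center in the frame of nest between -0.015 and 0.015 m and y of spacer0_center in the frame of nest between -0.06 and 0.055 m and z of spacer0_center in the frame of nest between 0.031 and 0.039 m and angle between spacer0_center's own z axis and vertical below 0.1 rad and angle between the x axis of spacer0_center and the x axis of nest, either way round below 0.14 rad) and contact force between the fingers and spacer0 below 0.3 N) or ((x of spacer1_center in the frame of nest between -0.015 and 0.015 m and y of spacer1_center in the frame of nest between -0.06 and 0.055 m and z of spacer1_center in the frame of nest between 0.031 and 0.039 m and angle between spacer1_center's own z axis and vertical below 0.1 rad and angle between the x axis of spacer1_center and the x axis of nest, either way round below 0.14 rad) and contact force between the fingers and spacer1 below 0.3 N) or ((x of spacer2_center in the frame of nest between -0.015 and 0.015 m and y of spacer2_center in the frame of nest between -0.06 and 0.055 m and z of spacer2_center in the frame of nest between 0.031 and 0.039 m and angle between spacer2_center's own z axis and vertical below 0.1 rad and angle between the x axis of spacer2_center and the x axis of nest, either way round below 0.14 rad) and contact force between the fingers and spacer2 below 0.3 N) or ((x of spacer3_center in the frame of nest between -0.015 and 0.015 m and y of spacer3_center in the frame of nest between -0.06 and 0.055 m and z of spacer3_center in the frame of nest between 0.031 and 0.039 m and angle between spacer3_center's own z axis and vertical below 0.1 rad and angle between the x axis of spacer3_center and the x axis of nest, either way round below 0.14 rad) and contact force between the fingers and spacer3 below 0.3 N)) and value of joint jaw below 0.006 m), for 0.2 s.
2. the robot pushes the jaw, and the push goes through spacers and plate to the end stop (value of joint jaw between 0.003 and 0.0375 m and (contact force between jaw and spacer0 above 3 N or contact force between jaw and spacer1 above 3 N or contact force between jaw and spacer2 above 3 N or contact force between jaw and spacer3 above 3 N) and (contact force between plate and spacer0 above 3 N or contact force between plate and spacer1 above 3 N or contact force between plate and spacer2 above 3 N or contact force between plate and spacer3 above 3 N) and contact force between plate and stop above 3 N and contact force between any of the fingers, the arm and jaw above 3 N), for 0.2 s.
At the end, for the whole second after the job is handed in: The robot still pushes the jaw, at rest between 3 and 37.5 mm of travel; over 3 N passes robot-jaw-spacers-plate-stop. Every spacer is upright (0.1 rad), on the nest floor in the gap (centred to 15 mm, square to 0.14 rad) or on the bench clear of the nest. The plate lies flat in the nest (all of step 2 and velocity of joint jaw between -0.005 and 0.005 m/s and ((x of spacer0_center in the frame of nest between -0.015 and 0.015 m and y of spacer0_center in the frame of nest between -0.06 and 0.055 m and z of spacer0_center in the frame of nest between 0.031 and 0.039 m and angle between spacer0_center's own z axis and vertical below 0.1 rad and angle between the x axis of spacer0_center and the x axis of nest, either way round below 0.14 rad) or (angle between spacer0_center's own z axis and vertical below 0.1 rad and height (world z) of spacer0_center below 0.03 m and (x of spacer0_center in the frame of nest above 0.075 m or x of spacer0_center in the frame of nest below -0.075 m or y of spacer0_center in the frame of nest above 0.12 m))) and ((x of spacer1_center in the frame of nest between -0.015 and 0.015 m and y of spacer1_center in the frame of nest between -0.06 and 0.055 m and z of spacer1_center in the frame of nest between 0.031 and 0.039 m and angle between spacer1_center's own z axis and vertical below 0.1 rad and angle between the x axis of spacer1_center and the x axis of nest, either way round below 0.14 rad) or (angle between spacer1_center's own z axis and vertical below 0.1 rad and height (world z) of spacer1_center below 0.03 m and (x of spacer1_center in the frame of nest above 0.075 m or x of spacer1_center in the frame of nest below -0.075 m or y of spacer1_center in the frame of nest above 0.12 m))) and ((x of spacer2_center in the frame of nest between -0.015 and 0.015 m and y of spacer2_center in the frame of nest between -0.06 and 0.055 m and z of spacer2_center in the frame of nest between 0.031 and 0.039 m and angle between spacer2_center's own z axis and vertical below 0.1 rad and angle between the x axis of spacer2_center and the x axis of nest, either way round below 0.14 rad) or (angle between spacer2_center's own z axis and vertical below 0.1 rad and height (world z) of spacer2_center below 0.03 m and (x of spacer2_center in the frame of nest above 0.075 m or x of spacer2_center in the frame of nest below -0.075 m or y of spacer2_center in the frame of nest above 0.12 m))) and ((x of spacer3_center in the frame of nest between -0.015 and 0.015 m and y of spacer3_center in the frame of nest between -0.06 and 0.055 m and z of spacer3_center in the frame of nest between 0.031 and 0.039 m and angle between spacer3_center's own z axis and vertical below 0.1 rad and angle between the x axis of spacer3_center and the x axis of nest, either way round below 0.14 rad) or (angle between spacer3_center's own z axis and vertical below 0.1 rad and height (world z) of spacer3_center below 0.03 m and (x of spacer3_center in the frame of nest above 0.075 m or x of spacer3_center in the frame of nest below -0.075 m or y of spacer3_center in the frame of nest above 0.12 m))) and angle between plate's own z axis and vertical below 0.06 rad and z of plate in the frame of nest below 0.013 m); the arm keeps its last pose, push and grip.
It fails at once if the jar or the dish is moved by more than 40 mm or tipped over (distance of any of jar, dish from where it was at the start of the episode above 0.04 m or angle between any of jar, dish's own z axis and vertical above 0.5 rad).
It fails at once if the plate is lifted or tipped out of the nest (angle between plate's own z axis and vertical above 0.3 rad or z of plate in the frame of nest above 0.03 m).
It also fails if it takes over 72 s, if anything falls off the work surface, if the arm or the gripper's body presses on something with over 40 N, if the wrist force passes 120 N, or if a joint passes its speed limit or range.

### The arm

A 7-joint arm with a two-finger parallel gripper is mounted at the origin on the work surface. World frame = base frame: x ahead of the robot, y to its left, z up, the work surface at z = 0. Lengths are in m, angles in rad, forces in N, time in s.
With the tool pointing down it reaches from about 0.4 to 0.875 m from the base axis. Payload 6.5 kg.
Tool frame: the origin (TCP) lies midway between the tips of the shut fingers; the grasp point (between the pads) lies 19 mm behind it; x points along the fingers, y is the direction in which the jaws open and shut, and the axes are right-handed (so a half turn about x gives the same grasp; the last joint's range is limited). The gripper opens to 85 mm and grips with 20 to 120 N. Pads are 22 mm wide; open, the fingers measure 114 mm over their backs; the gripper's body (76 mm by 85 mm) begins 54 mm behind the grasp point. The pads swing forward as they close: fully open they stand 13 mm farther back than shut.
Start: joints at [1.207, 0.536, -0.004, 1.538, 0.003, 1.067, -0.071], TCP at [0.191, -0.621, 0.231] pointing down, gripper open.
Joint ranges: [-2.7, 2.7], [-0.37, 2.16], [-1.27, 1.26], [0.24, 2.4], [-1.31, 4.45], [0.19, 1.91], [-2.76, 2.76]. Speed limits (rad/s): [2.39, 2.39, 3.14, 3.14, 3.14, 3.14, 3.14].

### API

Orientations are given as a unit quaternion [w, x, y, z].
In Python, from bench import arm gives the robot as it stands. Calls block until the motion is done:
- arm.move_to(position, orientation): joint-space move of the TCP to a pose.
- arm.movel(position, orientation=None, vel=0.15, threshold=None): straight line of the TCP; orientation=None keeps the orientation; vel is the mean speed in m/s. With threshold (N) it stops when the force on the tool has changed by that much, and returns True; else False.
- arm.movej(angles): joint-space move.
- arm.release() and arm.grasp(): open the fingers fully, or close them until they stop; the grip force is fixed at half the most.
- arm.sleep(seconds).
- arm.solve_ik(position, orientation): joint angles nearest the present ones, or None.
- arm.read_state(): the state.
- arm.snapshot(name): name is "scene" or "side" or "wrist"; returns a dict with "img" (480x640x3 uint8, blue, green, red), "vfov" (degrees; the focal length in pixels is half the picture's height over the tangent of half this angle, whatever the lens; pixels are square), "cx", "cy" (the principal point, pixels), "eye" and "rotation" of the camera in the world; the wrist camera has in their place "mount" (4x4, takes a point from camera to tool coordinates, whose origin is the TCP and whose axes are the tool frame's). Camera axes: x right, y up, looking along -z (the intrinsics and any distortion apply to the point x, -y, -z); pixel columns grow to the right and rows downward; lengths in m; the calibration is good to about 2 mm. A picture is of the moment at which its call begins: read the wrist's pose just before it. There is no depth.
A pose or a line that the arm cannot do raises arm.MotionError and nothing moves.
- arm.finish_job(): hands the job in, once; it reports no verdict.
The state is a dict: "time_s": time; "qpos": joint angles; "dq": joint speeds; "tau": joint torques, N m; "tcp_pos": TCP position; "tcp_rot": TCP orientation; "contact_force": force on the tool from outside, world axes, zero at the start; "torque": the same for the moment, N m; "width": finger opening in m.
Only numpy, scipy, OpenCV 4.12 (cv2) and the standard library are available. Lean on these libraries where they do the work, as an engineer would, in place of code of your own. Each camera call takes 0.05 s, during which the arm holds its last target.

## Working session

There is one attempt and no reset: what is moved stays moved. The work goes in short steps, each a Python script; the robot and the scene stay as the last script left them, time stands still between calls to the robot, and variables do not carry over. Pictures are saved under pics/ and viewed, and the job is handed in when it is done.

```bash
ls; mkdir -p pics; python3 - <<'E'
from bench import arm
import cv2
s=arm.read_state(); print(s['time_s'],s['tcp_pos'],s['tcp_rot'],s['width'])
for n in ['scene','side','wrist']:
    d=arm.snapshot(n); cv2.imwrite(f'pics/a_{n}.png',d['img'])
    print(n,{k:v for k,v in d.items() if k!='img'})
E
```

```text
pics
0.0 [ 0.1905034  -0.62080747  0.23039892] [-0.10432142 -0.69913639 -0.10551122  0.69942314] 0.08515110151168484
scene {'vfov': 46.99881928738757, 'cx': 315.441872042054, 'cy': 244.7077958470943, 'eye': array([ 1.03667374, -0.7275174 ,  0.76394104]), 'rotation': array([0.84916808, 0.43198435, 0.13978166, 0.26974836])}
side {'vfov': 47.80470295858371, 'cx': 317.0556891616751, 'cy': 238.88182444461168, 'eye': array([0.44931617, 0.83174853, 0.73902802]), 'rotation': array([-0.02827704, -0.01556715,  0.42462061,  0.90479579])}
wrist {'vfov': 71.32433910580622, 'cx': 319.69247745576195, 'cy': 242.06214339185306, 'mount': array([[ 1.17472816e-03,  2.93871105e-01, -9.55844335e-01,
        -1.41959818e-01],
       [ 9.99999071e-01, -1.00675463e-03,  9.19470819e-04,
        -1.57432188e-04],
       [-6.92094801e-04, -9.55844527e-01, -2.93872014e-01,
        -7.55017680e-02],
       [ 0.00000000e+00,  0.00000000e+00,  0.00000000e+00,
         1.00000000e+00]])}
```

View pics/a_scene.png

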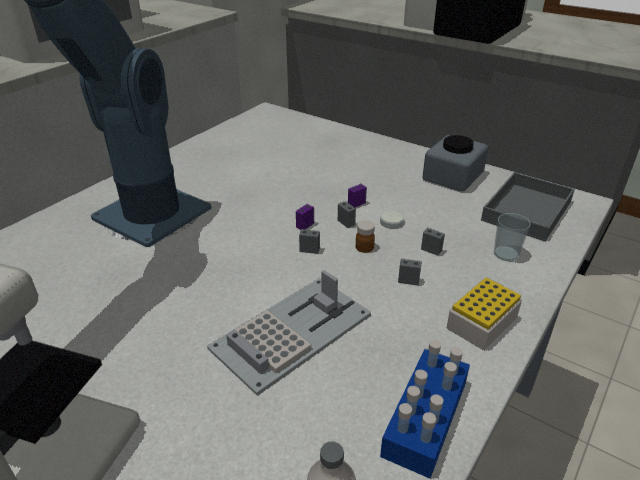

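View pics/a_side.png

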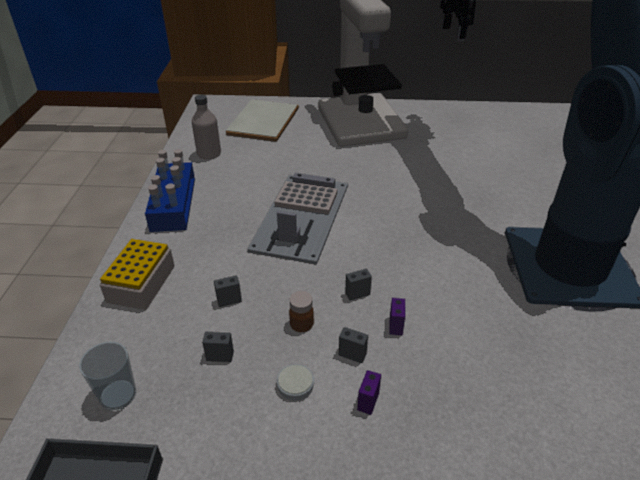

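View pics/a_wrist.png

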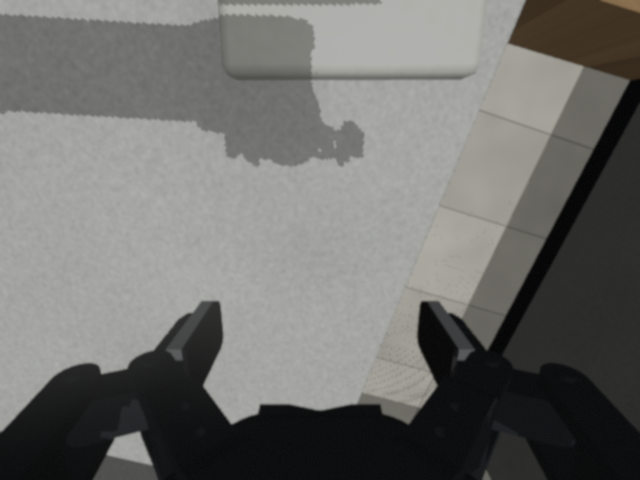

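The scene view shows four grey spacers, at about (310,241), (347,214), (432,241) and (410,271). Two purple look-alikes stand at (305,217) and (357,196). The grey ones with two dark spots fit the description. I'll write helpers, then confirm in an enlarged crop.

```bash
cat > h.py <<'E'
import numpy as np, cv2
from scipy.spatial.transform import Rotation as R
def rot(q): return R.from_quat([q[1],q[2],q[3],q[0]])
def quat(r):
    q=r.as_quat(); return np.array([q[3],q[0],q[1],q[2]])
def cam(d,state=None):
    f=240/np.tan(np.radians(d['vfov'])/2)
    if 'eye' in d: return dict(f=f,cx=d['cx'],cy=d['cy'],e=np.array(d['eye']),R=rot(d['rotation']).as_matrix())
    T=np.eye(4); T[:3,:3]=rot(state['tcp_rot']).as_matrix(); T[:3,3]=state['tcp_pos']
    M=T@d['mount']; return dict(f=f,cx=d['cx'],cy=d['cy'],e=M[:3,3],R=M[:3,:3])
def toplane(c,uv,z):
    uv=np.atleast_2d(uv).astype(float)
    r=np.c_[(uv[:,0]-c['cx'])/c['f'],-(uv[:,1]-c['cy'])/c['f'],-np.ones(len(uv))]@c['R'].T
    return c['e']+r*((z-c['e'][2])/r[:,2])[:,None]
def proj(c,P):
    p=(np.atleast_2d(P)-c['e'])@c['R']
    return np.c_[c['cx']-c['f']*p[:,0]/p[:,2], c['cy']+c['f']*p[:,1]/p[:,2]]
E
python3 - <<'E'
import cv2
a=cv2.imread('pics/a_scene.png'); b=cv2.imread('pics/a_side.png')
cv2.imwrite('pics/b1.png',cv2.resize(a[170:300,280:460],None,fx=4.4,fy=4.4,interpolation=cv2.INTER_CUBIC))
cv2.imwrite('pics/b2.png',cv2.resize(a[260:395,200:380],None,fx=4.4,fy=4.4,interpolation=cv2.INTER_CUBIC))
cv2.imwrite('pics/b3.png',cv2.resize(b[165:270,235:365],None,fx=5.5,fy=5.5,interpolation=cv2.INTER_CUBIC))
cv2.imwrite('pics/b4.png',cv2.resize(b[255:420,190:420],None,fx=3.4,fy=3.4,interpolation=cv2.INTER_CUBIC))
E
```

```text
(no output)
```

View pics/b1.png

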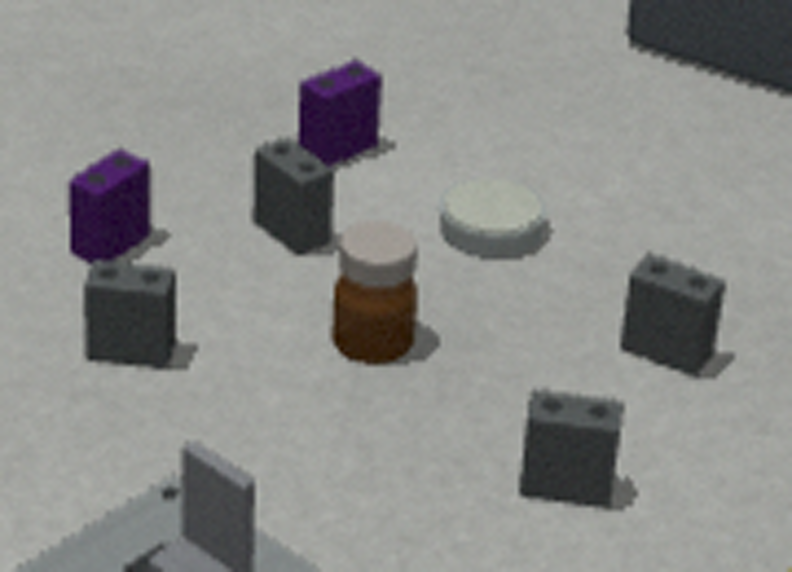

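View pics/b2.png

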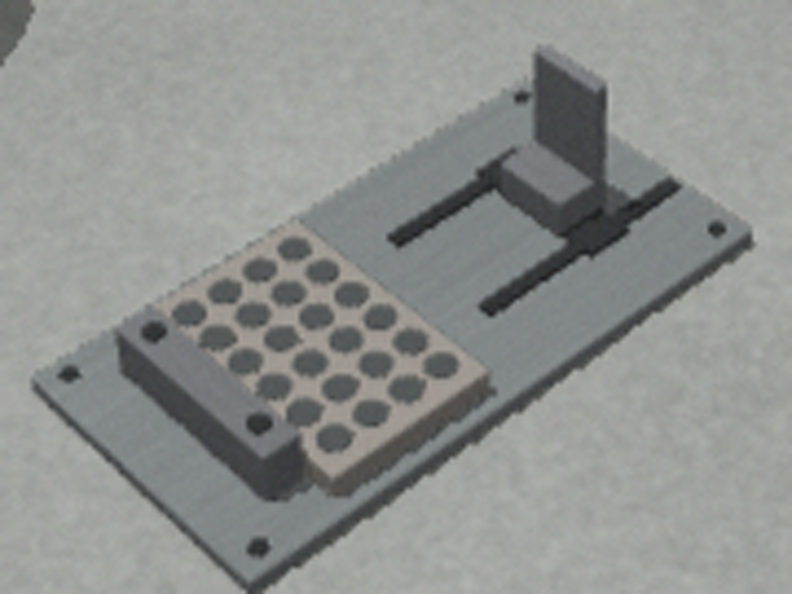

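View pics/b3.png

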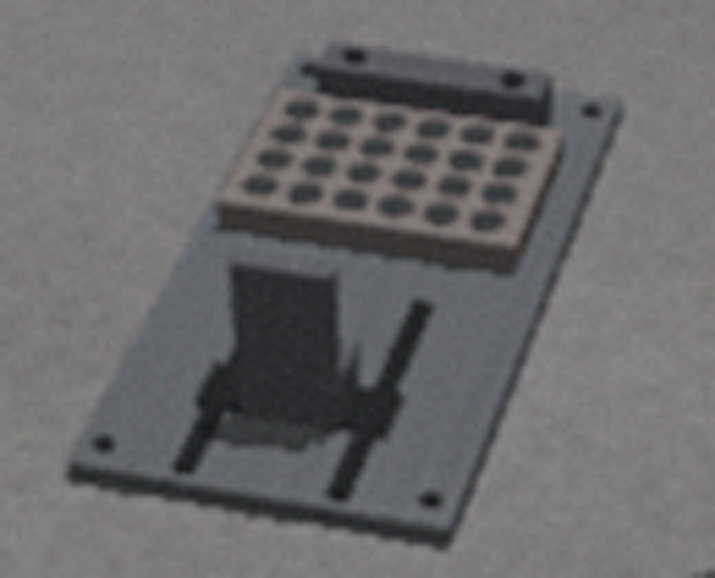

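View pics/b4.png

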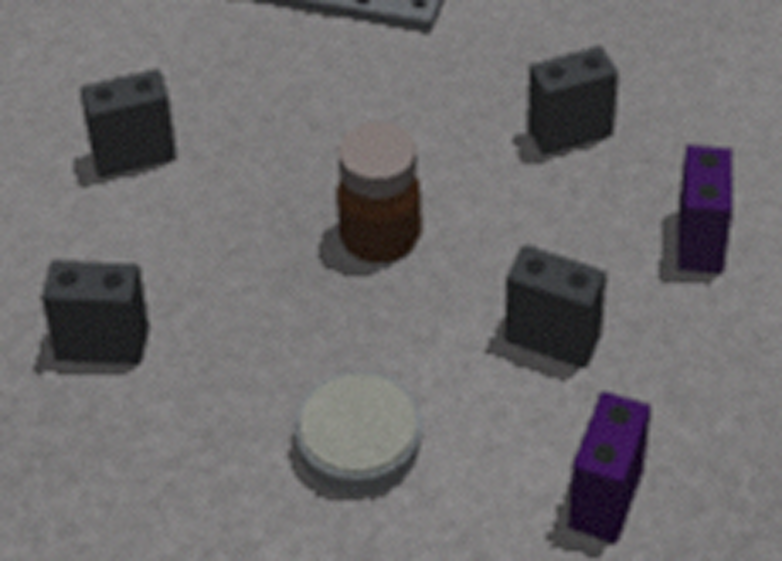

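The crops confirm it: four grey blocks with two dark spots each, and the two purple ones are look-alikes. The jaw is back and the plate sits at the stop. Next I measure in both views.

```bash
cat > m.py <<'E'
from h import *
from bench import arm
A=cam(arm.snapshot('scene')); B=cam(arm.snapshot('side'))
u=lambda p,o,s:(np.array(p,float)+.5)/s-.5+np.array(o)
p1=lambda *p:u(p,(280,170),4.4); p2=lambda *p:u(p,(200,260),4.4)
p3=lambda *p:u(p,(235,165),5.5); p4=lambda *p:u(p,(190,255),3.4)
pr=lambda n,x:print(n,np.round(x*1000,1).tolist())
np.set_printoptions(suppress=True)
pr('nest corners A L,B,R',toplane(A,p2((33,382),(250,580),(752,236)),.01))
pr('nest corners B LB,RB,RT',toplane(B,p3((68,466),(446,538),(622,103)),.01))
pr('holes A',toplane(A,p2((68,374),(258,547),(716,229),(521,97)),.01))
pr('holes B',toplane(B,p3((104,443),(431,499),(592,109)),.01))
pr('plate A',toplane(A,p2((303,222),(490,375),(335,487)),.0244))
pr('plate B',toplane(B,p3((221,205),(512,247),(560,137)),.0244))
pr('paddle top A',toplane(A,p2((537,50),(605,86)),.085))
pr('paddle top B',toplane(B,p3((233,266),(337,275)),.085))
pr('jaw top front A',toplane(A,p2((500,170),(557,210)),.032))
pr('stop A',toplane(A,p2((170,308),(300,430)),.038))
spA=dict(near=((108,272),(151,276)),jar=((281,149),(307,166)),far=((657,268),(698,281)),right=((552,404),(598,410)))
spB=dict(near=((557,72),(592,62)),jar=((536,266),(578,280)),far=((67,277),(114,279)),right=((104,94),(144,86)))
for k in spA:
    for c,f,s in((A,p1,spA),(B,p4,spB)):
        P=toplane(c,f(*s[k]),.05); d=P[1]-P[0]
        pr(k,P.mean(0)); print('   ang',np.degrees(np.arctan2(d[1],d[0]))%180,'len',np.linalg.norm(d)*1000)
pr('jar',np.array([toplane(A,p1((378,243)),.065)[0],toplane(B,p4((378,151)),.065)[0]]))
pr('dish',np.array([toplane(A,p1((494,208)),.016)[0],toplane(B,p4((361,424)),.016)[0]]))
pr('purpleA',toplane(A,p1((109,170),(340,77)),.05)); pr('purpleB',toplane(B,p4((708,176),(612,434)),.05))
E
python3 m.py
```

```text
nest corners A L,B,R [[454.5, -260.4, 10.0], [596.9, -287.3, 10.0], [656.5, -9.0, 10.0]]
nest corners B LB,RB,RT [[650.9, -1.8, 10.0], [506.9, 29.7, 10.0], [448.8, -256.9, 10.0]]
holes A [[463.4, -248.6, 10.0], [589.0, -273.2, 10.0], [640.9, -14.4, 10.0], [515.1, 11.0, 10.0]]
holes B [[639.5, -15.8, 10.0], [513.8, 8.7, 10.0], [461.8, -251.5, 10.0]]
plate A [[495.5, -129.9, 24.4], [617.9, -157.3, 24.4], [603.1, -241.4, 24.4]]
plate B [[611.1, -151.3, 24.4], [490.8, -129.5, 24.4], [474.4, -208.3, 24.4]]
paddle top A [[554.0, -31.7, 85.0], [592.8, -35.2, 85.0]]
paddle top B [[588.3, -30.4, 85.0], [549.9, -27.2, 85.0]]
jaw top front A [[552.2, -58.1, 32.0], [588.3, -65.2, 32.0]]
stop A [[493.3, -214.1, 38.0], [581.3, -235.4, 38.0]]
near [424.5, 104.2, 50.0]
   ang 25.75141694621536 len 22.57427034012176
near [422.4, 101.7, 50.0]
   ang 25.512682361556358 len 20.95026013662884
jar [432.6, 248.5, 50.0]
   ang 162.64118983080573 len 22.45602128313809
jar [430.1, 246.6, 50.0]
   ang 159.78182632123958 len 21.665752179664867
far [656.3, 266.0, 50.0]
   ang 3.4108811240268424 len 22.481670949211566
far [654.3, 263.4, 50.0]
   ang 0.38667741601744865 len 22.884353417310646
right [664.9, 135.9, 50.0]
   ang 22.689854625846873 len 21.881353840940985
right [663.2, 134.1, 50.0]
   ang 19.999503953812592 len 21.533953571511816
jar [[525.7, 182.9, 65.0], [521.8, 185.2, 65.0]]
dish [[525.1, 314.3, 16.0], [519.6, 314.6, 16.0]]
purpleA [[356.3, 179.2, 50.0], [406.6, 338.4, 50.0]]
purpleB [[354.2, 178.2, 50.0], [404.5, 337.4, 50.0]]
```

Both views agree to about 2 mm:
- **Nest:** origin near (555.3,-112.9) mm, x axis at -11.3°. The paddle and jaw come out where the drawing puts them.
- **Gap:** the plate edge is at nest y ≈ -28.8, so the gap is about 84 mm. Two spacers would bite at about 36 mm or more, which is too late. Three bite at about 12 mm.

Next I check IK and pick the first spacer.

```bash
cat >> h.py <<'E'
NA=np.radians(-11.3); NO=np.array([.5553,-.1129]); NX=np.array([np.cos(NA),np.sin(NA)]); NY=np.array([-NX[1],NX[0]])
def nest(x,y): return NO+x*NX+y*NY
def tonest(p): d=np.asarray(p)[...,:2]-NO; return np.stack([d@NX,d@NY],-1)
def down(deg):
    a=np.radians(deg);c,s=np.cos(a),np.sin(a)
    return quat(R.from_matrix(np.array([[0,c,s],[0,s,-c],[-1,0,0]])))
SP=dict(near=(.4235,.103,25.6),right=(.664,.135,21.3),far=(.6553,.2647,1.9),jar=(.4313,.2475,161.2))
SY=dict(near=-.0143,right=.0122,far=.0387)
E
python3 - <<'E'
from h import *; from bench import arm
print(np.round(rot(arm.read_state()['tcp_rot']).as_matrix(),2))
for n,(x,y,a) in SP.items():
    for b in(a,a-180):
        for z in(.15,.018):
            q=arm.solve_ik([x,y,z],down(b)); print(n,b,z,None if q is None else np.round(q,2))
for y in(-.0143,.0387,.11):
    for b in(-11.3,168.7):
        for z in(.16,.028):
            q=arm.solve_ik([*nest(0,y),z],down(b)); print(y,b,z,None if q is None else np.round(q,2))
E
```

```text
[[-0.    0.29 -0.96]
 [ 0.   -0.96 -0.29]
 [-1.   -0.    0.  ]]
near 25.6 0.15 [ 0.6   0.6  -1.19  2.1   0.72  0.93 -0.55]
near 25.6 0.018 [-0.08  0.6  -0.32  2.19  0.45  0.42 -0.32]
near -154.4 0.15 [-1.2   0.53  1.1   2.19 -0.67  0.81 -2.35]
near -154.4 0.018 [-0.9   0.72  0.71  2.23 -0.99  0.54 -2.11]
right 21.3 0.15 [ 0.15  0.77 -0.66  1.49  0.51  1.06 -0.26]
right 21.3 0.018 [ 0.08  0.92 -0.55  1.54  0.58  0.85 -0.31]
right -158.7 0.15 [-0.89  0.96  1.09  1.56 -0.9   1.18 -2.39]
right -158.7 0.018 [-0.88  1.19  1.08  1.6  -1.16  1.1  -2.25]
far 1.9 0.15 [ 0.05  0.89 -0.88  1.39  0.7   1.18 -0.87]
far 1.9 0.018 [-0.1   0.96 -0.58  1.45  0.6   0.91 -0.82]
far -178.1 0.15 [ 0.14  0.98 -1.08  1.39  0.87  1.28  2.18]
far -178.1 0.018 [ 0.15  1.19 -1.09  1.43  1.09  1.19  2.08]
jar 161.2 0.15 [ 0.2   0.65 -1.07  1.96  0.7   0.96  1.59]
jar 161.2 0.018 [ 0.19  0.98 -1.08  2.01  1.13  0.94  1.29]
jar -18.80000000000001 0.15 [ 0.06  0.54 -0.86  1.97  0.53  0.87 -1.41]
jar -18.80000000000001 0.018 [-0.23  0.69 -0.49  2.03  0.59  0.56 -1.46]
-0.0143 -11.3 0.16 [ 0.5   0.53 -0.47  1.8   0.3   0.88 -0.31]
-0.0143 -11.3 0.028 [ 0.45  0.73 -0.41  1.85  0.45  0.65 -0.43]
-0.0143 168.7 0.16 [-0.59  0.76  1.09  1.86 -0.8   1.03 -2.5 ]
-0.0143 168.7 0.028 [-0.57  1.06  1.08  1.91 -1.18  0.99 -2.24]
0.0387 -11.3 0.16 [ 0.43  0.54 -0.5   1.8   0.32  0.89 -0.42]
0.0387 -11.3 0.028 [ 0.37  0.74 -0.43  1.85  0.47  0.66 -0.54]
0.0387 168.7 0.16 [ 0.8   0.75 -1.08  1.78  0.75  1.08  2.4 ]
0.0387 168.7 0.028 [ 0.79  1.03 -1.08  1.83  1.08  1.03  2.19]
0.11 -11.3 0.16 [ 0.33  0.56 -0.53  1.77  0.35  0.91 -0.56]
0.11 -11.3 0.028 [ 0.23  0.74 -0.41  1.83  0.45  0.67 -0.64]
0.11 168.7 0.16 [ 0.67  0.77 -1.08  1.75  0.76  1.1   2.28]
0.11 168.7 0.028 [ 0.66  1.04 -1.08  1.8   1.08  1.04  2.07]
```

```bash
python3 - <<'E'
from h import *; from bench import arm
B=cam(arm.snapshot('side'))
print(toplane(B,[[320,105],[335,143],[405,135],[385,100],[205,155],[230,130],[170,225]],0))
print(toplane(B,[[345,70],[400,85]],.15))
A=cam(arm.snapshot('scene'));print(toplane(A,[[138,420]],0.0), toplane(A,[[100,362],[38,440]],.1), toplane(A,[[30,290]],.25))
s=arm.read_state();print(s['time_s'])
im=arm.snapshot('side')['img'];cv2.imwrite('pics/c1.png',cv2.resize(im[0:180,280:520],None,fx=3.3,fy=3.3))
E
```

```text
[[ 0.54177269 -0.69249656  0.        ]
 [ 0.48728768 -0.46536289  0.        ]
 [ 0.29521133 -0.52056101  0.        ]
 [ 0.34353094 -0.7380241   0.        ]
 [ 0.82610711 -0.38310012  0.        ]
 [ 0.78590041 -0.52137897  0.        ]
 [ 0.83690455 -0.08461885  0.        ]]
[[ 0.46779509 -0.5990451   0.15      ]
 [ 0.32354982 -0.50961508  0.15      ]]
[[ 0.47005454 -0.43822864  0.        ]] [[ 0.40856877 -0.43840979  0.1       ]
 [ 0.45714444 -0.577478    0.1       ]] [[ 0.35512035 -0.47569269  0.25      ]]
0.35
```

View pics/c1.png

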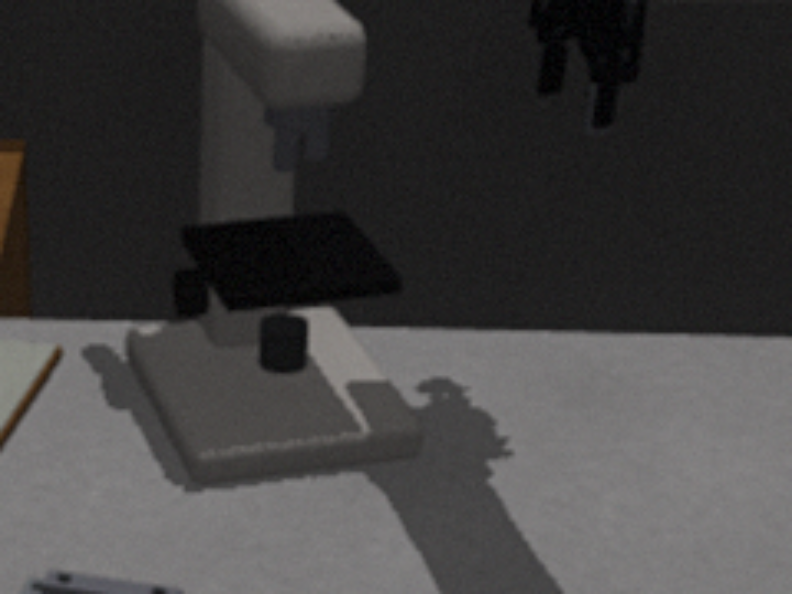

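The microscope (x 0.30–0.54, y −0.74 to −0.44) blocks a direct sweep, so I retract first and then swing the base at a small radius.

```bash
python3 - <<'E'
from h import *; from bench import arm
s=arm.read_state()
arm.movel([.128,-.40,.27],vel=.25)
q=np.array(arm.read_state()['qpos']); print(np.round(q,2),arm.read_state()['time_s'])
q2=q.copy(); q2[0]-=1.5
arm.movej(q2.tolist())
s=arm.read_state(); print(s['tcp_pos'],s['time_s'],np.round(s['qpos'],2))
x,y,a=SP['near']
arm.move_to([x,y,.13],down(a))
s=arm.read_state(); print(s['tcp_pos'],s['time_s'],np.round(s['qpos'],2))
d=arm.snapshot('wrist'); cv2.imwrite('pics/d.png',d['img']); c=cam(d,s)
print(proj(c,[x,y,.05]),c['e'])
np.save('dcam.npy',[c],allow_pickle=True)
E
```

```text
[ 1.19  0.09 -0.04  2.06  0.    0.99 -0.12] 1.4833
[0.40934628 0.09868323 0.2700369 ] 3.5417 [-0.31  0.09 -0.04  2.06  0.    0.99 -0.12]
[0.42409177 0.10261687 0.13059607] 4.1583 [-0.3   0.34 -0.05  2.16  0.03  0.64  0.08]
[[318.23135835 250.66144154]] [0.39231515 0.17058807 0.27254461]
```

View pics/d.png

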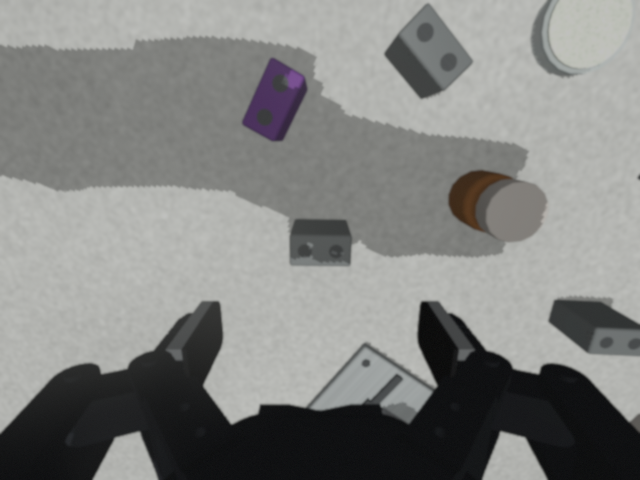

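In the wrist view the near spacer's spots are at (305,251) and (336,251), squarely between the fingers and within about 1 mm of the prediction. Next: pick it, place it and look again.

```bash
cat >> h.py <<'E'
def pickplace(arm,name,hover=.15):
    x,y,a=SP[name]; st=lambda t:print(t,np.round(arm.read_state()['tcp_pos'],4),round(arm.read_state()['time_s'],2),'w',round(arm.read_state()['width'],4),np.round(arm.read_state()['contact_force'],1))
    arm.move_to([x,y,.13],down(a))
    arm.movel([x,y,.018],down(a),vel=.12); st('at')
    arm.grasp(); st('grip')
    arm.movel([x,y,hover],down(a),vel=.2); st('lift')
    tx,ty=nest(0,SY[name]); D=down(np.degrees(NA))
    arm.move_to([tx,ty,hover],D); st('over')
    arm.movel([tx,ty,.04],D,vel=.15)
    t=arm.movel([tx,ty,.0275],D,vel=.03,threshold=4); st('down %s'%t)
    arm.release(); arm.sleep(.2); st('rel')
    arm.movel([tx,ty,hover+.02],D,vel=.2); st('up')
    for n in('scene','side'):
        cv2.imwrite(f'pics/{name}_{n}.png',arm.snapshot(n)['img'])
    s=arm.read_state(); d=arm.snapshot('wrist'); cv2.imwrite(f'pics/{name}_w.png',d['img']); np.save(f'{name}_cam.npy',[cam(d,s)],allow_pickle=True)
E
python3 - <<'E'
from h import *; from bench import arm
pickplace(arm,'near')
E
```

```text
at [0.424  0.1031 0.0185] 5.54 w 0.0854 [ 0.2  1.  -0.5]
grip [0.4239 0.1031 0.0186] 6.03 w 0.0434 [-1.2 -0.1  8. ]
lift [0.4228 0.1028 0.1493] 6.83 w 0.0435 [ 0.4  0.2 -1.7]
over [ 0.5519 -0.1244  0.1494] 7.86 w 0.0431 [ 0.   0.9 -1.6]
down True [ 0.5528 -0.1269  0.0287] 9.16 w 0.043 [-1.7 -0.   5.7]
rel [ 0.5521 -0.1267  0.0281] 9.85 w 0.0853 [-0.4 -0.1  0.4]
up [ 0.5516 -0.1266  0.1689] 10.71 w 0.0856 [-0.1  0.3  0.3]
```

View pics/near_w.png

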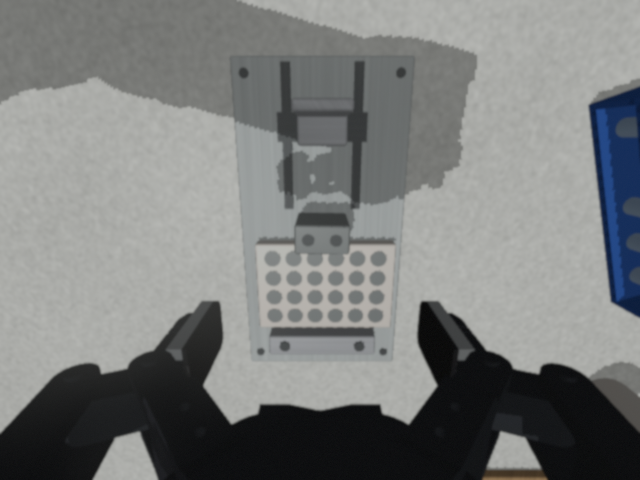

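View pics/near_scene.png

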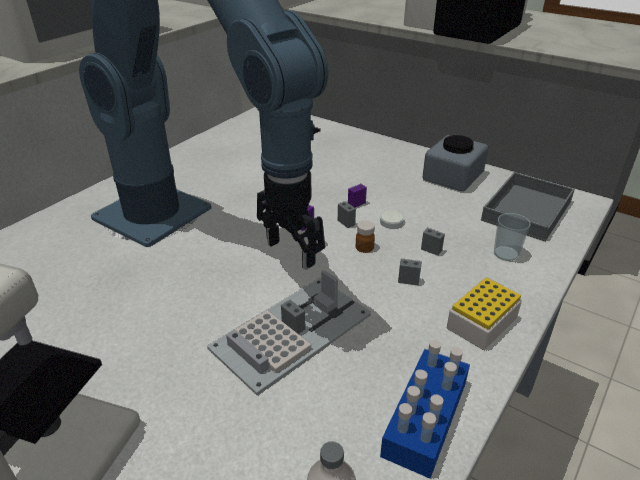

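The first spacer stands in the gap, square and about centred, at (322,233) in the wrist view. I'll measure its position precisely from this picture.

```bash
python3 - <<'E'
import cv2
a=cv2.imread('pics/near_w.png')
cv2.imwrite('pics/e.png',cv2.resize(a[85:275,225:420],None,fx=4,fy=3.1,interpolation=cv2.INTER_CUBIC))
E
```

```text
(no output)
```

View pics/e.png

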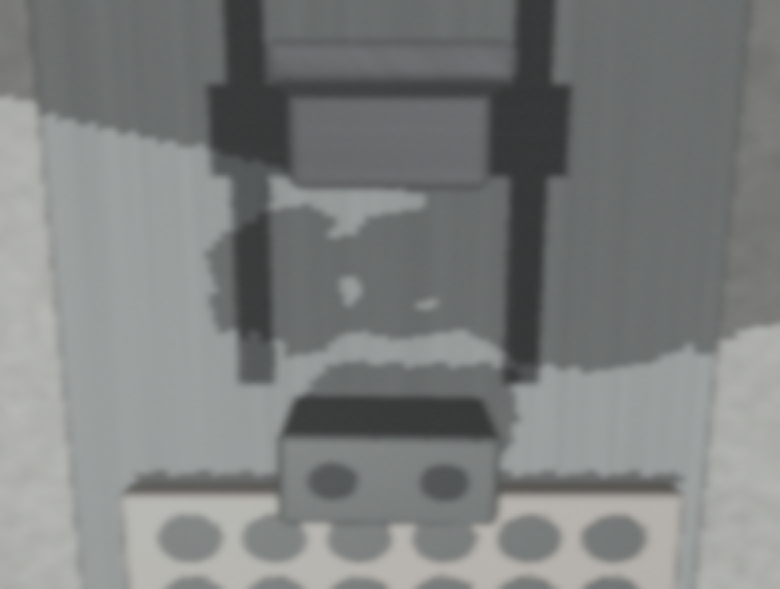

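```bash
python3 - <<'E'
from h import *
c=np.load('near_cam.npy',allow_pickle=True)[0]
u=lambda p:(np.array(p,float)+.5)/[4,3.1]-.5+[225,85]
f=lambda n,p,z:print(n,np.round(tonest(toplane(c,u(p),z))*1000,1).tolist())
f('spacer top far edge',[(283,437),(495,437)],.06)
f('spots',[(332,481),(444,481)],.06)
f('spacer top near edge',[(283,521),(495,521)],.06)
f('spacer base far edge',[(300,398),(484,398)],.01)
f('plate top edge',[(126,493),(680,491)],.0244)
f('jaw top front/back',[(292,184),(488,184)],.032)
f('jaw face base',[(292,188),(488,188)],.01)
f('base plate edges',[(52,240),(725,240),(75,460),(705,460)],.01)
f('paddle top',[(268,42),(512,42),(268,80),(512,80)],.085)
print(np.round(tonest(toplane(c,[(243,72.5),(401,72.5),(261,352),(383,352)],.01))*1000,1).tolist())
E
```

```text
spacer top far edge [[-19.9, -2.4], [21.0, -2.3]]
spots [[-10.5, -13.8], [11.3, -13.8]]
spacer top near edge [[-20.3, -24.5], [21.6, -24.4]]
spacer base far edge [[-19.7, -3.2], [22.4, -3.2]]
plate top edge [[-58.2, -28.2], [65.8, -27.3]]
jaw top front/back [[-18.9, 57.7], [20.2, 57.7]]
jaw face base [[-20.4, 56.3], [21.9, 56.4]]
base plate edges [[-73.2, 42.2], [74.0, 42.3], [-72.5, -22.3], [74.3, -22.0]]
paddle top [[-18.6, 85.7], [19.4, 85.7], [-18.8, 78.6], [19.6, 78.6]]
[[-63.8, 113.2], [64.7, 113.2], [-62.5, -151.3], [64.9, -150.9]]
```

Spacer 1 spans y ≈ −25.5 to −2, centred in x and square. The plate edge is at −28 and the jaw face at about +56.5, so two more fit with about 10 mm to spare.

```bash
sed -i "s/^SY=.*/SY=dict(near=-.0143,right=.0130,far=.0400,jar=.04)/" h.py; python3 - <<'E'
from h import *; from bench import arm
pickplace(arm,'right')
a=cv2.imread('pics/right_w.png')
cv2.imwrite('pics/f.png',cv2.resize(a[65:275,205:435],None,fx=3.4,fy=2.8,interpolation=cv2.INTER_CUBIC))
E
```

```text
at [0.6648 0.1351 0.0189] 13.05 w 0.0853 [-0.5  0.4 -0.3]
grip [0.6647 0.1352 0.0188] 13.52 w 0.0427 [-0.7 -0.8  5.9]
lift [0.6628 0.1348 0.1485] 14.32 w 0.0432 [-1.3  0.2 -0.7]
over [ 0.559  -0.0979  0.1499] 15.33 w 0.0429 [-0.3  1.4 -0.5]
down True [ 0.5581 -0.1002  0.0287] 16.63 w 0.043 [-0.8  0.3  5.1]
rel [ 0.5574 -0.1     0.0281] 17.32 w 0.0855 [0.2 0.9 0.4]
up [ 0.557 -0.1    0.169] 18.18 w 0.0852 [-1.  -0.   0.2]
```

View pics/f.png

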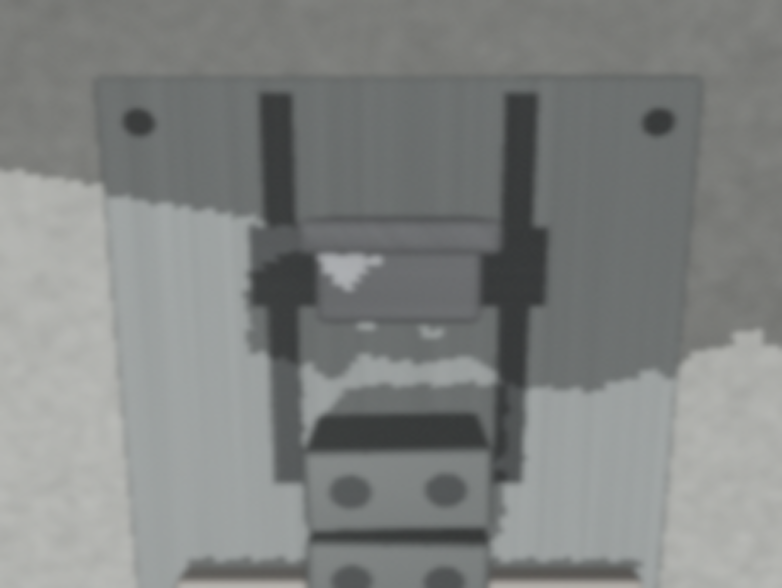

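View pics/right_side.png

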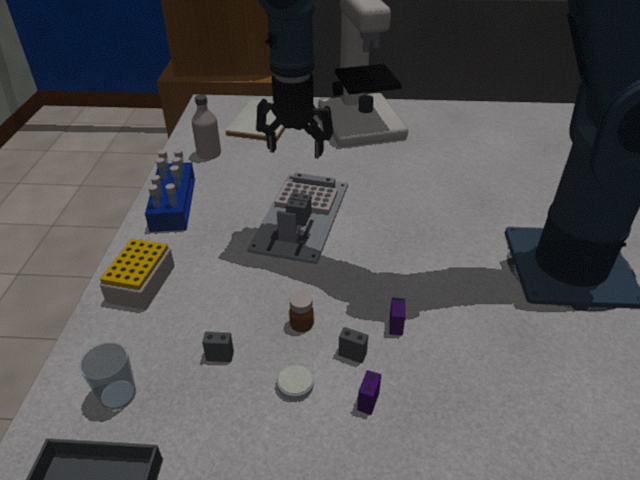

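The second spacer stands square next to the first, with its spots at (350,491) and (446,491) in the crop and a narrow gap between the two. Measuring the remaining gap before the third.

```bash
python3 - <<'E'
from h import *
c=np.load('right_cam.npy',allow_pickle=True)[0]
u=lambda p:(np.array(p,float)+.5)/[3.4,2.8]-.5+[205,65]
f=lambda n,p,z:print(n,np.round(tonest(toplane(c,u(p),z))*1000,1).tolist())
f('sp2 top far/near',[(307,451),(488,451),(308,529),(489,529)],.06)
f('spots2',[(350,491),(446,491)],.06)
f('spots1',[(351,580),(444,580)],.06)
f('sp2 base far',[(325,415),(476,415)],.01)
f('jaw top front',[(318,319),(480,319)],.032)
f('jaw base front',[(318,322),(480,322)],.01)
E
```

```text
sp2 top far/near [[-20.2, 24.7], [20.8, 24.8], [-20.5, 2.0], [21.7, 2.1]]
spots2 [[-10.6, 13.2], [11.5, 13.3]]
spots1 [[-10.6, -13.5], [11.4, -13.4]]
sp2 base far [[-19.1, 24.1], [21.5, 24.2]]
jaw top front [[-19.0, 57.6], [20.2, 57.6]]
jaw base front [[-20.5, 54.2], [21.9, 54.3]]
```

```bash
sed -i "s/far=.0400,jar/far=.0405,jar/" h.py; python3 - <<'E'
from h import *; from bench import arm
pickplace(arm,'far')
a=cv2.imread('pics/far_w.png')
cv2.imwrite('pics/g.png',cv2.resize(a[65:275,205:435],None,fx=3.4,fy=2.8,interpolation=cv2.INTER_CUBIC))
E
```

```text
at [0.6561 0.265  0.019 ] 20.83 w 0.0853 [0.1 1.5 0.3]
grip [0.6559 0.265  0.0188] 21.3 w 0.0433 [-0.9  0.2  4.2]
lift [0.6542 0.2643 0.1484] 22.11 w 0.0432 [-0.   0.2 -1.1]
over [ 0.5642 -0.0711  0.15  ] 23.43 w 0.0436 [ 0.4 -0.3 -1.2]
down True [ 0.5635 -0.0732  0.0287] 24.73 w 0.0434 [0.  0.5 5.7]
rel [ 0.5628 -0.0731  0.0281] 25.42 w 0.0855 [-0.3 -0.3  0.4]
up [ 0.5624 -0.073   0.169 ] 26.27 w 0.0852 [-0.5  0.1 -0.9]
```

View pics/g.png

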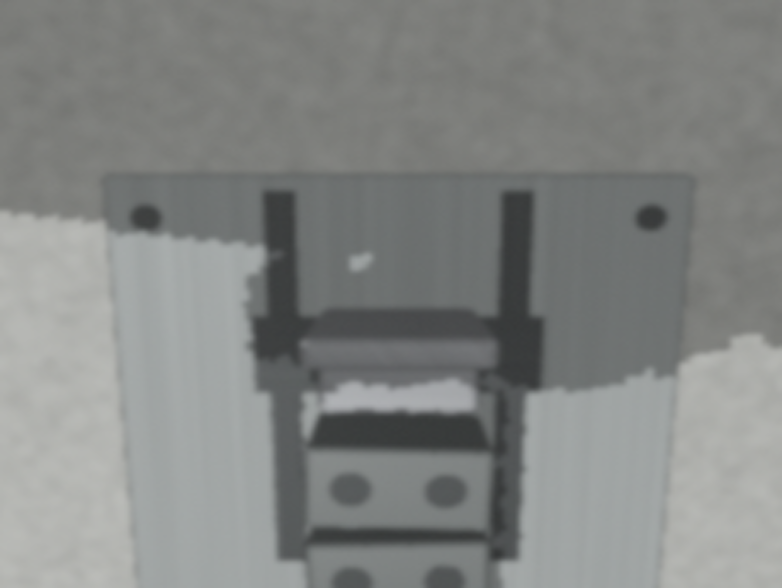

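View pics/far_scene.png

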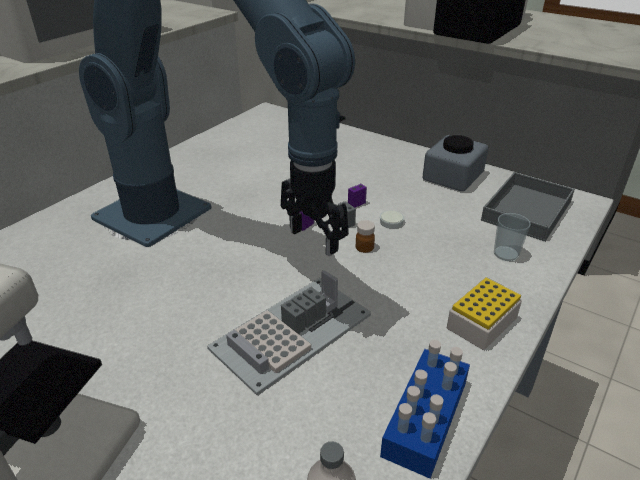

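Three spacers stand square and centred, with the third's spots at (351,490) and (446,490) in the crop, and the jaw looks unmoved. Next I close the fingers, go behind the paddle and push.

```bash
python3 - <<'E'
from h import *; from bench import arm
D=down(np.degrees(NA))
def st(t):
    s=arm.read_state(); print(t,np.round(tonest(s['tcp_pos'])*1000,1),round(s['tcp_pos'][2],4),round(s['time_s'],2),'F nest',np.round([s['contact_force'][:2]@NX,s['contact_force'][:2]@NY,s['contact_force'][2]],1),'w',round(s['width'],3))
arm.movel([*nest(0,.13),.15],D,vel=.2); arm.grasp(); st('hover')
arm.movel([*nest(0,.13),.052],D,vel=.15); arm.sleep(.2); st('low')
r=arm.movel([*nest(0,.06),.052],D,vel=.03,threshold=20); st(r)
arm.sleep(.3); st('hold')
for n in('scene','side'): cv2.imwrite(f'pics/p_{n}.png',arm.snapshot(n)['img'])
a=cv2.imread('pics/p_scene.png');b=cv2.imread('pics/p_side.png')
cv2.imwrite('pics/p1.png',np.hstack([cv2.resize(a[250:400,200:380],(400,333)),cv2.resize(b[120:270,230:370],(400,333))]))
E
```

```text
hover [ -0. 130.] 0.15 27.8 F nest [ 0.5 -0.8 -0.2] w -0.0
low [  0.8 130.2] 0.053 28.8 F nest [-0.5 -0.9 -0.5] w -0.0
True [ 0. 84.] 0.052 30.39 F nest [0.2 2.6 2.3] w -0.0
hold [-0.1 84.1] 0.0518 30.69 F nest [0.8 3.9 2.2] w -0.0
```

View pics/p1.png

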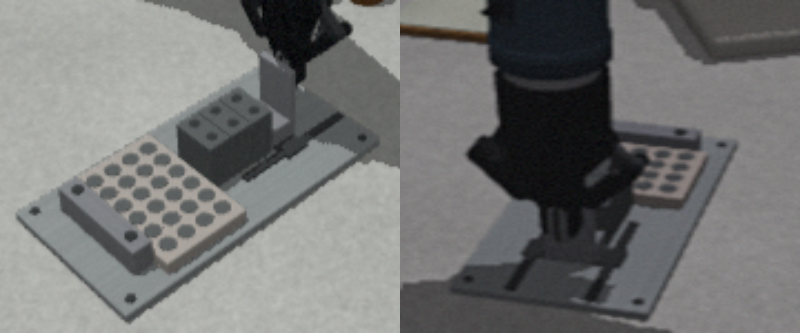

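The push stopped on a transient. Force is only about 4 N, roughly the spring, and the spacers look closed up but not tight. I'll continue slowly.

```bash
python3 - <<'E'
from h import *; from bench import arm
D=down(np.degrees(NA))
def st(t):
    s=arm.read_state(); print(t,np.round(tonest(s['tcp_pos'])*1000,1),round(s['tcp_pos'][2],4),round(s['time_s'],2),'F nest',np.round([s['contact_force'][:2]@NX,s['contact_force'][:2]@NY,s['contact_force'][2]],1))
y0=tonest(arm.read_state()['tcp_pos'])[1]
for i in range(1,16):
    y=y0-.001*i
    arm.movel([*nest(0,y),.052],D,vel=.01); arm.sleep(.1); st(i)
    s=arm.read_state()
    if s['contact_force'][:2]@NY>16: break
arm.sleep(.4); st('hold')
E
```

```text
1 [-0.2 83. ] 0.0518 31.16 F nest [ 2.1  3.1 -1. ]
2 [-0.2 83. ] 0.0518 31.51 F nest [ 1.4  5.8 -1.5]
3 [-0.2 82.9] 0.0518 31.86 F nest [ 0.8  7.1 -2.7]
4 [-0.2 82.9] 0.0518 32.21 F nest [ 0.6 10.1 -2.3]
5 [-0.2 82.9] 0.0518 32.56 F nest [ 1.  10.7 -2.5]
6 [-0.2 82.9] 0.0519 32.91 F nest [ 1.  14.  -3.3]
7 [-0.2 82.9] 0.0519 33.26 F nest [ 0.1 15.4 -3. ]
8 [-0.2 82.9] 0.0519 33.61 F nest [ 1.2 17.7 -3.3]
hold [-0.2 82.9] 0.0519 34.01 F nest [ 1.6 17.2 -3.3]
```

Rigid stop at TCP y = 82.9 mm, with force rising to 17 N. I'll check the jaw travel and the blocks before handing in.

```bash
python3 - <<'E'
from h import *; from bench import arm
a=arm.snapshot('scene')['img'];b=arm.snapshot('side')['img']
cv2.imwrite('pics/q1.png',cv2.resize(a[260:395,200:380],None,fx=4.4,fy=4.4,interpolation=cv2.INTER_CUBIC))
cv2.imwrite('pics/q2.png',b)
A=cv2.imread('pics/p_scene.png')
E
```

```text
(no output)
```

View pics/q1.png

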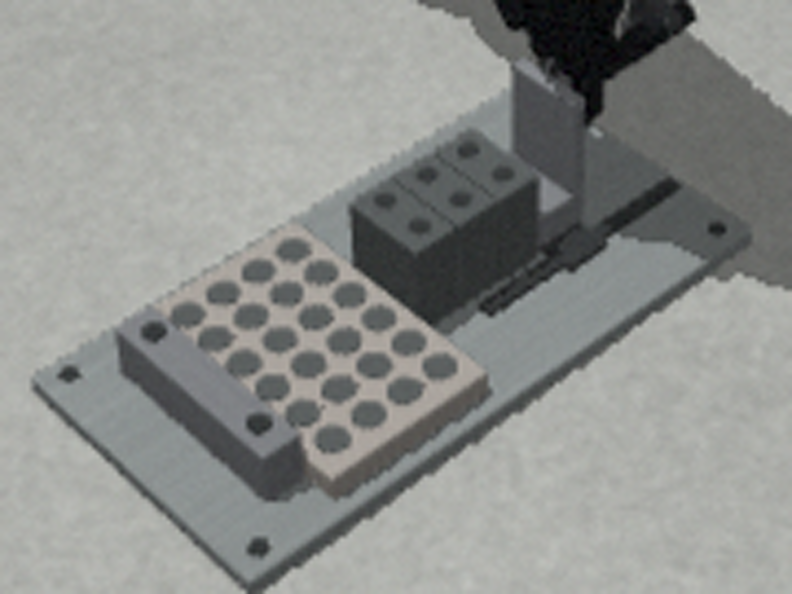

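View pics/q2.png

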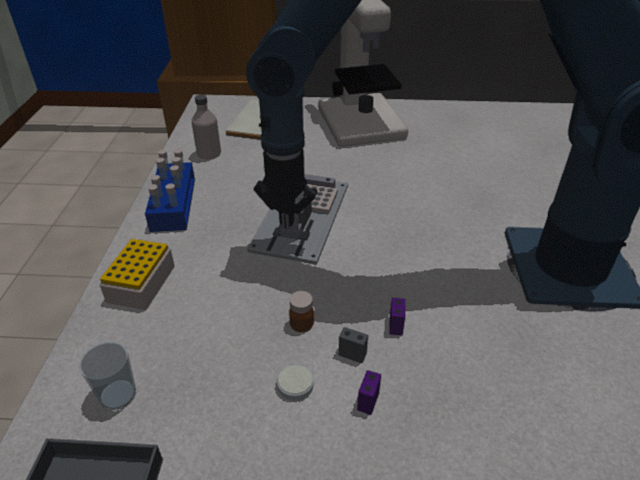

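The three blocks are closed up, square and upright between the jaw and the flat plate. The fourth block (352,343), jar (301,311) and dish (295,381) are untouched in the side view. I'll compute the jaw travel from the paddle's top edge, then hand in.

```bash
python3 - <<'E'
from h import *; from bench import arm
A=cam(arm.snapshot('scene')); u=lambda p:(np.array(p,float)+.5)/4.4-.5+[200,260]
t=tonest(toplane(A,u([(537,50),(514,63)]),.085)); print('paddle y before/after',t[:,1]*1000)
s=arm.read_state(); print('Fy',s['contact_force'][:2]@NY, s['time_s'], np.abs(s['dq']).max())
if 3<1000*(t[0,1]-t[1,1])<30 and s['contact_force'][:2]@NY>13: arm.finish_job(); print('done')
E
```

```text
paddle y before/after [79.41329511 65.65799089]
Fy 17.429955728131805 34.1583 0.0023454455677539704
the job is handed in; nothing more can be done
done
```

I stood three grey spacers upright in the gap and pushed the jaw tight from behind its paddle. I handed the job in at about 34 s, still pushing; it reports no verdict.

**Spacers:** I measured a gap of about 84 mm. Two spacers would have bitten only at about 36 mm of travel or later, so I used three. Measured before the push, the first two were centred within about 1 mm and square. I checked the third by eye only, and it looked the same.

**Last checks:**
- **Force:** a steady 17 N on the paddle with the arm at rest. The forces between jaw, spacers, plate and stop can't be read directly. The tool stopped advancing while the force kept rising, so I take the stack to be tight against the stop.
- **Jaw travel:** about 14 mm by the camera, well short of the 40 mm end.
- **Scene:** the plate is flat and the three spacers are upright with no gaps between them. The fourth spacer, the jar and the dish look to be where they were.

**What disagreed:** the first 20 N push stopped early on a brief force peak, with only about 4 N left on the paddle. I carried on in 1 mm steps until it held at 17 N. The two fixed cameras differed by 2 to 6 mm on the points I compared, so I averaged them, and one wrist-camera check on the first spacer agreed to about 1 mm.

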